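# Roll the microscope pillar into the V-block

### The arm

A 7-joint arm with a two-finger parallel gripper is mounted at the origin on the work surface. World frame = base frame: x ahead of the robot, y to its left, z up, the work surface at z = 0. Lengths are in mm, angles in rad, forces in N, time in s.
With the tool pointing down it reaches from about 400 to 850 mm from the base axis. Payload 10.4 kg.
Tool frame: the origin (TCP) lies on the centre line of the jaws, within the pads' length; the fingertips stand 8 mm ahead of it and the grasp point (between the pads) lies 11 mm behind it; y points along the fingers, x is the direction in which the jaws open and shut, and the axes are right-handed (so a half turn about y gives the same grasp; the last joint's range is limited). The gripper opens to 87 mm and grips with 3 to 60 N. Pads are 19 mm wide; open, the fingers measure 117 mm over their backs; the gripper's body (75 mm by 190 mm) begins 51 mm behind the grasp point.
Start: joints at [-1.316, 0.332, -0.065, 1.46, 0.022, 1.35, -0.088], TCP at [171.386, 601.064, 230.576] pointing down, gripper open.
Joint ranges: [-2.6, 2.6], [-0.5, 2.12], [-1.47, 1.34], [0.16, 2.42], [-1.27, 4.41], [0.06, 2.06], [-2.6, 2.6]. Speed limits (rad/s): [2.22, 2.22, 2.79, 2.79, 3.14, 3.14, 3.14].

### API

Orientations are given as a rotation vector (axis times angle).
In Python, from cell import read_state, eyes, sign_off gives the robot as it stands.
- The arm moves only by the tool carry_out, never from a script. Its argument "steps" is a list of rows, each a list of 2 entries, a list of its own where there are three numbers: the shift along the world's x, y, z in cm, then the turn about the world's z in degrees. In form: [[[dx, dy, dz], spin], ...]. A call has 1 to 8 rows; each row shifts and turns the pose as measured when the row begins; what a row does not reach is not made up. A row lasts 1/12 s, in which the tool goes at most 41.7 mm and 7.16 degrees, less where a joint would pass 70% of its speed; a pose out of reach is approached as far as the arm can. A call with a gripper value outside its range is refused whole. "jaw" is the finger opening in cm, from 0 to 8.7, set as the call begins (left out, the last holds). The fingers move at their own pace and stop on an object; "force" is the grip in N (left out, the last holds). Time passes only in rows, so rows that do not move let the fingers close. It gives the time, the measured TCP pose, the force and the opening at its end, in the units of the state.
- read_state(): the state, without advancing time (a new reading comes with each control period).
- eyes.grab_frame(name): name is "scene" or "top"; returns (picture, depth): 400x640x3 uint8, red, green, blue; 400x640 float32, mm along the optical axis (not along the pixel's ray), 0 where there is no reading.
- eyes.get_calibration(name): a dict with "K" (3x3 intrinsics, pixels), "k1" (the pictures are not rectified: a ray, as slopes to the right and down, at radius r is drawn at 1 + k1 r^2 times it, then the intrinsics apply), "T" (4x4, takes a point from camera to world coordinates). Camera axes: x right, y up, looking along -z (the intrinsics and any distortion apply to the point x, -y, -z); pixel columns grow to the right and rows downward; lengths in mm; the calibration is good to about 2 mm. A picture is of the moment at which its call begins. get_calibration takes no time and is no camera call.
- sign_off(): hands the job in, once; it reports no verdict.
The state is a dict: "time_s": time; "q": joint angles; "qvel": joint speeds; "joint_torque": joint torques, N m; "position": TCP position; "tcp_rot": TCP orientation; "wrist_force": force on the tool from outside, world axes, zero at the start; "moment": the same for the moment, N m; "opening": finger opening in mm.
Only numpy, scipy, OpenCV 4.12 (cv2) and the standard library are available. Lean on these libraries where they do the work, as an engineer would, in place of code of your own. Each camera call takes 0.05 s, during which the arm holds its last target. There are 200 camera calls.

### The job

Without gripping or lifting it, roll the chromed pillar tube across the grey base plate under your fingertips until it drops into the steel V-block along the plate's far edge: it must turn over as it goes, not just slide. Then push it endways along the V until its end is home against the stop plate, and come away. Leave the eyepiece, lens, cap and screwdriver where they are.

Things in the scene. Friction and masses are not known exactly. Their poses are not given: they have to be found in the camera images.
- pillar: Round chromed tube with flat black end plugs: 32 mm diameter, 130 mm long, 0.22 to 0.45 kg. Origin mid-axis; own x along the tube (yaw = its direction; roll turns as it rolls). Starts on the plate, 75 to 120 mm short of the V's centreline, parallel to it within 10 degrees. Fingers cling to it: shoved at the side it binds and slides; pressed lightly on top (3 N) it rolls half as far as they go.
- base: Fixed grey plate with a V-block along its far edge, one piece. Origin on the bench under the middle of the V; x across the V, from plate to V (away from the robot); y along the V, away from the stop. Plate: x -221 to -31, y -170 to 170 mm, top 30 mm above the bench. On it a white pillar socket, 60 mm across, 34 mm high, centred x -175, y -135 mm. Beyond the V-block the bench is 30 mm lower.
- v_mid (a point): Middle of the V's mouth; axes as the base's. The ground-steel V-block spans 31 mm to either side of it in x and 95 mm in y, its two flat shoulders flush with the plate (30 mm above the bench). The 90 degree V is 32 mm wide at the mouth (edges at x -16 and 16) and runs the full length. A pillar bedded in it has its axis 6.6 mm above the shoulders and stands 22.6 mm proud.
- seat (a point): Where the middle of the pillar lies when bedded in the V with its end against the stop: base frame x 0, y -30, 36.6 mm above the bench; axes as the base's. The stop is a dark steel plate across the V-block's -y end: inner face 65 mm from this point in -y (base y -95), 58 mm wide, 8 mm thick, top 50 mm above the bench.
- eyepiece: Black and silver microscope eyepiece standing upright on the grey plate near its +y side, 36 mm across, 52 mm high, origin under its middle.
- lens: Black round screw-on lens, 54 mm across, 28 mm high, lying flat on the bench beside the fixture's +y side, origin under its middle. To be left alone.
- cap: Black plastic dust cap, 38 mm across, 14 mm high, lying on the bench beside the fixture's +y side, origin under its middle. To be left alone.
- driver: Screwdriver lying on the bench beside the fixture's -y side. To be left alone.
Mind the look-alikes: they are no part of the job. Leave any orange, red or turquoise look-alike of the pillar alone.

How it is judged:
By the outcome, as a careful person would: the job done as asked, in the order asked, and still so for the second after the job is handed in, with the robot touching nothing.
It also fails if it takes over 58 s, if anything falls off the work surface, if the arm or the gripper's body presses on something with over 40 N, if the wrist force passes 120 N, or if a joint passes its speed limit or range.

## Working session

There is one attempt and no reset: what is moved stays moved. The work goes in short steps, Python scripts to look and compute and a tool call to move; the robot and the scene stay as the last step left them, time stands still between calls to the robot, and variables do not carry over. Pictures are saved under pics/ and viewed, about 8 in all and at most 12, crops included, and the job is handed in when it is done.

Besides the shell and the picture viewer there is one more tool, called after "Request:" by a JSON object that holds its "name" and its "arguments". carry_out: Moves the arm, as the interface text tells. Its arguments: {"type":"object","properties":{"steps":{"type":"array"},"jaw":{"type":"number"},"force":{"type":"number"}},"required":["steps"]}

```bash
mkdir -p pics; ls
cat > h.py <<'E'
import numpy as np, cv2
from cell import read_state, eyes, sign_off
def undist(name,pts):
    c=eyes.get_calibration(name);K=np.array(c["K"]);
    return cv2.undistortPoints(np.array(pts,float).reshape(-1,1,2),K,np.array([c["k1"],0,0,0.])).reshape(-1,2),np.array(c["T"])
def ray(name,pts,z):
    """pixels (col,row) -> world points on plane height z"""
    n,T=undist(name,pts); d=np.c_[n[:,0],-n[:,1],-np.ones(len(n))]@T[:3,:3].T
    o=T[:3,3]; return o+d*((z-o[2])/d[:,2])[:,None]
def deproj(name,depth):
    """world xyz image"""
    h,w=depth.shape; u,v=np.meshgrid(np.arange(w),np.arange(h))
    n,T=undist(name,np.c_[u.ravel(),v.ravel()]); D=depth.reshape(-1,1)
    p=np.c_[n[:,:1],-n[:,1:],-np.ones((len(n),1))]*D
    return (p@T[:3,:3].T+T[:3,3]).reshape(h,w,3)
def grab(name,fn=None):
    im,d=eyes.grab_frame(name)
    if fn: cv2.imwrite(fn,im[:,:,::-1])
    return im,d
E
python3 - <<'E'
from h import *
s=read_state();print(s)
for n in("scene","top"):
    im,d=grab(n,f"pics/{n}0.png"); np.savez(f"{n}0.npz",im=im,d=d); c=eyes.get_calibration(n);print(n,c["K"],c["k1"],c["T"])
a=[cv2.imread(f"pics/{n}0.png") for n in("scene","top")]
E
```

```text
pics
{'time_s': 0.0, 'q': array([-1.31560881,  0.33285088, -0.06469898,  1.46091745,  0.02160627,
        1.34992749, -0.08848603]), 'qvel': array([ 8.22662113e-04,  1.25095209e-05, -1.50864144e-03, -3.07322034e-04,
       -9.62180719e-04, -5.22346253e-05,  1.40745071e-04]), 'joint_torque': array([ 6.63166848e-04, -6.23262119e+01,  2.52011174e-02, -3.89901173e+01,
       -6.12834678e-02,  3.96447885e-02,  1.42121949e-04]), 'position': array([171.29817782, 600.67747475, 229.77844909]), 'tcp_rot': array([-1.32881229, -1.00143036,  1.00322422]), 'wrist_force': array([ 0.34669382, -0.22977532,  0.18243085]), 'moment': array([ 0.04608764, -0.03736521, -0.00956268]), 'opening': 87.10876098674495}
scene [[397.70450666   0.         319.96096491]
 [  0.         397.70450666 203.93519215]
 [  0.           0.           1.        ]] 0.001103760953945159 [[-2.15764211e-01 -8.10536355e-01  5.44496668e-01  1.13397811e+03]
 [ 9.76325077e-01 -1.70324007e-01  1.33338208e-01  1.93731877e+02]
 [-1.53346110e-02  5.60375365e-01  8.28096794e-01  9.55513883e+02]
 [ 0.00000000e+00  0.00000000e+00  0.00000000e+00  1.00000000e+00]]
top [[435.2768244    0.         318.63315978]
 [  0.         435.2768244  202.28308569]
 [  0.           0.           1.        ]] -0.040367977234029864 [[ 2.13968413e-02  9.95480502e-01 -9.25242985e-02  4.72265974e+02]
 [-9.99756855e-01  2.17980764e-02  3.32800456e-03  2.89626207e+01]
 [ 5.32981538e-03  9.24305928e-02  9.95704865e-01  1.04634855e+03]
 [ 0.00000000e+00  0.00000000e+00  0.00000000e+00  1.00000000e+00]]
```

View pics/top0.png

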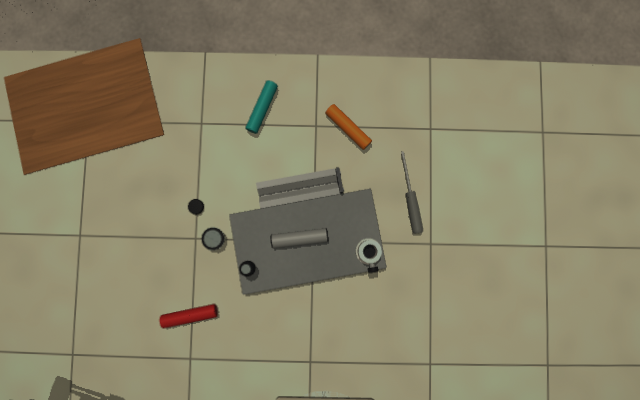

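View pics/scene0.png

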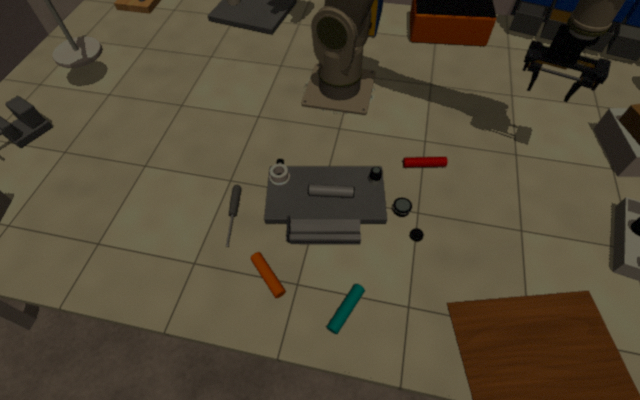

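The top view shows the chromed tube on the plate at (300,239) and the V-block along (258–340,170–208), with the dark stop at (339,180). The socket is at (369,250), the eyepiece at (247,268), the lens at (213,239), the cap at (196,207) and the driver at (412,195).

Candidates for the pillar are chrome (300,239), turquoise (262,107), orange (349,127) and red (189,316). I choose the chrome one and will check it in a close crop.

Run:
```python
from h import *
z=np.load("top0.npz");im,d=z["im"],z["d"]
P=deproj("top",d); np.save("P.npy",P)
cv2.imwrite("pics/crop1.png",cv2.resize(im[155:305,222:392],None,fx=4.5,fy=3.9,interpolation=cv2.INTER_CUBIC)[:,:,::-1] if 0 else cv2.resize(im[155:305,222:392],None,fx=4,fy=4,interpolation=cv2.INTER_CUBIC)[:,:,::-1]*1)
Z=P[:,:,2]
for q in [(300,239),(300,215),(300,260),(300,195),(300,187),(300,180),(339,180),(369,250),(247,268),(420,300)]: print(q,P[q[1],q[0]].round(1),im[q[1],q[0]])
m=((Z>22)&(Z<36)).astype(np.uint8); m[:150]=0;m[310:]=0;m[:,:222]=0;m[:,400:]=0
c=max(cv2.findContours(m,0,1)[0],key=cv2.contourArea)
pts=ray("top",c.reshape(-1,2),30)[:,:2]
r=cv2.minAreaRect(pts.astype(np.float32));print("all",r,cv2.boxPoints(r).round(1).tolist())
m=((Z>42)&(Z<80)).astype(np.uint8)
for c in cv2.findContours(m[150:310],0,1,offset=(0,150))[0]:
    if cv2.contourArea(c)>20:
        pts=ray("top",c.reshape(-1,2),50)[:,:2]; print(cv2.boundingRect(c),cv2.minAreaRect(pts.astype(np.float32)))
```

```text
(300, 239) [479.7  65.8  63.9] [110 108  97]
(300, 215) [536.   68.6  27.8] [92 92 83]
(300, 260) [431.2  66.1  24.5] [91 91 82]
(300, 195) [582.7  69.6  32.1] [130 129 115]
(300, 187) [603.5  70.7  17.4] [78 77 69]
(300, 180) [618.6  70.6  28.9] [123 122 110]
(339, 180) [617.5 -20.3  50.3] [64 64 61]
(369, 250) [457.9 -93.5  33.5] [28 28 28]
(247, 268) [413.5 179.8  83. ] [101 106  95]
(420, 300) [ 341.8 -219.9    2.6] [153 147 117]
all ((488.1272277832031, 53.561767578125), (214.80447387695312, 339.5265808105469), 11.750211715698242) [[348.3999938964844, 197.89999389648438], [417.5, -134.5], [627.9000244140625, -90.80000305175781], [558.7000122070312, 241.60000610351562]]
(239, 261, 17, 16) ((411.8158874511719, 183.73394775390625), (35.73662185668945, 31.779983520507812), 31.15959930419922)
(358, 240, 24, 34) ((443.56732177734375, -92.84419250488281), (74.72112274169922, 52.51911926269531), 0.7940842509269714)
(270, 228, 58, 21) ((482.1787414550781, 69.26405334472656), (31.809581756591797, 131.29689025878906), 7.931837558746338)
(336, 167, 7, 26) ((618.8106079101562, -20.1784725189209), (58.19821548461914, 8.49134349822998), 11.17039966583252)
```

View pics/crop1.png

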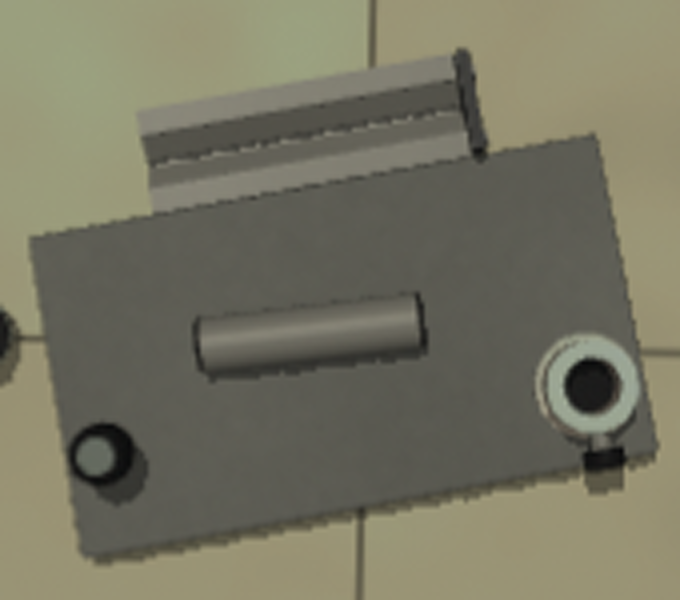

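The crop confirms it: chromed tube with black plugs on the grey plate, V groove seam from about (260,195) to (338,182), stop at (339,180). Next I work out the base frame and the tool axes.

Run:
```python
from h import *
from scipy.spatial.transform import Rotation as R
P=np.load("P.npy");Z=P[:,:,2]
c=ray("top",[(229.5,214.5),(371.3,188.8),(386.3,268.8),(243.3,294)],30)[:,:2];print(c.round(1))
B=np.array([[-31,170],[-31,-170],[-221,-170],[-221,170.]])
A,b=B-B.mean(0),c-c.mean(0)
th=np.arctan2((A[:,0]*b[:,1]-A[:,1]*b[:,0]).sum(),(A*b).sum())
Rm=np.array([[np.cos(th),-np.sin(th)],[np.sin(th),np.cos(th)]])
o=c.mean(0)-Rm@B.mean(0);print("theta",np.degrees(th),"origin",o,"resid",(c-(B@Rm.T+o)).round(1).tolist())
q=lambda p:((np.array(p)-o)@Rm).round(1)
print("stop in base (want 0,-99)",q((618.8,-20.2)))
# V seam pixels and mouth edges
sm=ray("top",[(222+155/4,155+163/4),(222+460/4,155+108/4)],14)[:,:2];print("V bottom",sm,q(sm), np.degrees(np.arctan2(-(sm[1]-sm[0])[0],(sm[1]-sm[0])[1]))-180)
m=((Z>42)&(Z<80)).astype(np.uint8)
for cc in cv2.findContours(m[150:310],0,1,offset=(0,150))[0]:
    if cv2.boundingRect(cc)[2]>40:
        pts=ray("top",cc.reshape(-1,2),46)[:,:2]; r=cv2.minAreaRect(pts.astype(np.float32)); print("pillar",r,q(r[0]))
print("eyepiece",q((411.8,183.7)))
s=read_state();print(R.from_rotvec(s["tcp_rot"]).as_matrix().round(3))
# scene-cam cross check
z,d=grab("scene"); Q=deproj("scene",d); mm=(Q[:,:,2]>45)&(Q[:,:,2]<75)&(abs(Q[:,:,0]-482)<60)&(abs(Q[:,:,1]-69)<90)
p=Q[mm][:,:2].astype(np.float32);print("scene pillar",cv2.minAreaRect(p),mm.sum())
mm=(Q[:,:,2]>43)&(Q[:,:,2]<60)&(abs(Q[:,:,0]-618)<50)&(abs(Q[:,:,1]+20)<40);print("scene stop",cv2.minAreaRect(Q[mm][:,:2].astype(np.float32)))
```

```text
[[ 533.4  233.5]
 [ 601.3  -97.7]
 [ 415.3 -134.6]
 [ 350.7  194.6]]
theta 11.407128629758754 origin [598.68397969  73.86437511] resid [[-1.2, -0.9], [-0.6, 1.2], [-0.4, 1.9], [2.2, -2.2]]
stop in base (want 0,-99) [  1.1 -96.2]
V bottom [[580.81944048 163.88395991]
 [617.89685852 -17.39056373]] [[  0.3  91.8]
 [  0.8 -93.3]] -348.440312683738
pillar ((482.2184753417969, 69.42586517333984), (31.93729019165039, 131.82403564453125), 7.931829929351807) [-115.    18.7]
eyepiece [-161.5  144.6]
[[ 0.274 -0.    -0.962]
 [ 0.962 -0.001  0.274]
 [-0.001 -1.    -0.   ]]
scene pillar ((485.4746398925781, 65.47069549560547), (31.826066970825195, 129.2059783935547), 9.43639850616455) 477
scene stop ((622.0081787109375, -22.84370994567871), (57.257877349853516, 7.862105846405029), 11.504343032836914)
```

Request:
{"name": "carry_out", "arguments": {"steps": [[[1.95, -3.35, 0], 6], [[1.95, -3.35, 0], 6], [[1.95, -3.35, 0], 6], [[1.95, -3.35, 0], 6], [[1.95, -3.35, 0], 0], [[1.95, -3.35, 0], 0], [[1.95, -3.35, 0], 0], [[1.95, -3.35, 0], 0]], "jaw": 7.4}}

```text
time_s: 0.82
position: [323.0, 325.7, 225.1]
tcp_rot: [-1.12, -1.331, 1.343]
wrist_force: [1.5, 0.5, 0.5]
opening: 74.1
```

Request:
{"name": "carry_out", "arguments": {"steps": [[[1.95, -3.35, 0], 0], [[1.95, -3.35, 0], 0], [[1.95, -3.35, 0], 0], [[1.95, -3.35, 0], 0], [[1.95, -3.35, 0], 0], [[1.95, -3.35, 0], 0], [[1.95, -3.35, 0], 0], [[0.5, -0.8, 0], 0]]}}

```text
time_s: 1.48
position: [469.6, 63.0, 225.6]
tcp_rot: [-1.124, -1.328, 1.337]
wrist_force: [-0.5, -0.5, -0.6]
opening: 74.1
```

```bash
cat >> h.py <<'E'
from scipy.spatial.transform import Rotation as R
O=np.array([600.,75.]);TH=np.radians(11.4);RM=np.array([[np.cos(TH),-np.sin(TH)],[np.sin(TH),np.cos(TH)]])
def st():
    s=read_state();m=R.from_rotvec(s["tcp_rot"]).as_matrix()
    print("t",round(s["time_s"],2),"pos",s["position"].round(1),"jaw az",np.degrees(np.arctan2(m[1,0],m[0,0])).round(1),"down",m[:,1].round(3),"base",((s["position"][:2]-O)@RM).round(1),"F",s["wrist_force"].round(1),"open",s["opening"].round(1))
E
python3 -c "
from h import *
st()"
```

```text
Traceback (most recent call last):
  File "h.py", line 24, in st
    print("t",round(s["time_s"],2),"pos",s["position"].round(1),"jaw az",np.degrees(np.arctan2(m[1,0],m[0,0])).round(1),"down",m[:,1].round(3),"base",((s["position"][:2]-O)@RM).round(1),"F",s["wrist_force"].round(1),"open",s["opening"].round(1))
                                                                                                                                                                                                                               ^^^^^^^^^^^^^^^^^^
AttributeError: 'float' object has no attribute 'round'
```

```bash
sed -i 's/s\["opening"\].round(1)/round(s["opening"],1)/' h.py
python3 -c "
from h import *
st()"
```

```text
t 1.48 pos [469.6  63.  225.6] jaw az 99.7 down [-0.003 -0.004 -1.   ] base [-130.2   14. ] F [-0.5 -0.5 -0.6] open 74.1
```

Request:
{"name": "carry_out", "arguments": {"steps": [[[0.3, 0.2, -3.5], 0], [[0.3, 0.1, -3.5], 0], [[0.1, 0.1, -3.5], 0], [[0, 0, -2], 0], [[0, 0, -1], 0], [[0, 0, 0], 0]]}}

```text
time_s: 1.98
position: [478.6, 60.6, 86.5]
tcp_rot: [-1.134, -1.324, 1.327]
wrist_force: [-0.5, -0.0, 0.2]
opening: 73.9
```

```bash
python3 -c "
from h import *
st()"
```

```text
t 1.98 pos [478.6  60.6  86.5] jaw az 99.1 down [ 0.002 -0.003 -1.   ] base [-121.8    9.9] F [-0.5 -0.   0.2] open 73.9
```

Request:
{"name": "carry_out", "arguments": {"steps": [[[-0.15, 0.5, -0.8], -1.2], [[0, 0, -0.4], 0], [[0, 0, -0.2], 0], [[0, 0, -0.1], 0]]}}

```text
time_s: 2.32
position: [477.5, 65.5, 72.3]
tcp_rot: [-1.145, -1.31, 1.312]
wrist_force: [1.0, -0.0, 0.5]
opening: 73.9
```

```bash
python3 -c "
from h import *
st()"
```

```text
t 2.32 pos [477.5  65.5  72.3] jaw az 97.9 down [ 0.002 -0.004 -1.   ] base [-122.    14.9] F [ 1.  -0.   0.5] open 73.9
```

Request:
{"name": "carry_out", "arguments": {"steps": [[[0, 0, -0.1], 0], [[0, 0, -0.1], 0], [[0, 0, -0.05], 0]]}}

```text
time_s: 2.57
position: [478.7, 65.4, 71.3]
tcp_rot: [-1.146, -1.313, 1.311]
wrist_force: [0.5, -0.1, -0.8]
opening: 74.4
```

Request:
{"name": "carry_out", "arguments": {"steps": [[[0, 0, -0.1], 0], [[0, 0, -0.1], 0], [[0, 0, -0.1], 0]]}}

```text
time_s: 2.82
position: [480.6, 65.7, 70.1]
tcp_rot: [-1.148, -1.316, 1.308]
wrist_force: [0.3, -1.2, 11.6]
opening: 74.2
```

Request:
{"name": "carry_out", "arguments": {"steps": [[[0, 0, 0], 0], [[0.5, 0.07, -0.02], 0], [[0.5, 0.07, -0.02], 0], [[0.5, 0.07, -0.02], 0], [[0, 0, -0.02], 0]]}}

```text
time_s: 3.23
position: [498.5, 68.2, 70.4]
tcp_rot: [-1.149, -1.319, 1.306]
wrist_force: [-0.4, 0.2, 3.1]
opening: 74.4
```

```bash
cat >> h.py <<'E'
def tube(lo=40,hi=75,fn=None):
    """chrome tube from top view: pixels of right height near the plate, excluding socket/eyepiece/stop"""
    im,d=grab("top",fn);P=deproj("top",d)
    b=(P[:,:,:2]-O)@RM
    m=((P[:,:,2]>lo)&(P[:,:,2]<hi)&(abs(b[:,:,0]+60)<90)&(b[:,:,1]>-88)&(b[:,:,1]<110)).astype(np.uint8)
    c=max(cv2.findContours(m,0,1)[0],key=cv2.contourArea)
    r=cv2.minAreaRect(ray("top",c.reshape(-1,2),46)[:,:2].astype(np.float32))
    print("tube",np.round(r[0],1),np.round(r[1],1),round(r[2],1),"base",((np.array(r[0])-O)@RM).round(1));return im
E
python3 -c "
from h import *
st();tube(fn='pics/t1.png')
a=cv2.imread('pics/t1.png')[150:310,200:400];s,_=grab('scene');cv2.imwrite('pics/t1c.png',np.vstack([cv2.resize(a,(640,512)) if 0 else cv2.resize(a,(375,300)),cv2.resize(s[130:250,240:390,::-1],(375,300))]))"
```

```text
t 3.23 pos [498.5  68.2  70.4] jaw az 97.9 down [ 0.011  0.    -1.   ] base [-100.8   13.4] F [-0.4  0.2  3.1] open 74.4Traceback (most recent call last):
  File "<string>", line 3, in <module>
    st();tube(fn='pics/t1.png')
         ~~~~^^^^^^^^^^^^^^^^^^
  File "h.py", line 30, in tube
    c=max(cv2.findContours(m,0,1)[0],key=cv2.contourArea)
ValueError: max() iterable argument is empty
```

Run:
```python
from h import *
s,d=grab('scene');a,_=grab('top')
cv2.imwrite('pics/t2.png',np.hstack([cv2.resize(s[130:260,230:400,::-1],(680,520)), ]))
np.savez("s2.npz",im=s,d=d)
Q=deproj("scene",d);m=(Q[:,:,2]>42)&(Q[:,:,2]<66)&(abs(Q[:,:,0]-495)<60)&(abs(Q[:,:,1]-69)<80)
print(m.sum(),cv2.minAreaRect(Q[m][:,:2].astype(np.float32)))
```

```text
450 ((491.76177978515625, 66.89519500732422), (32.818424224853516, 129.69932556152344), 6.919040679931641)
```

View pics/t2.png

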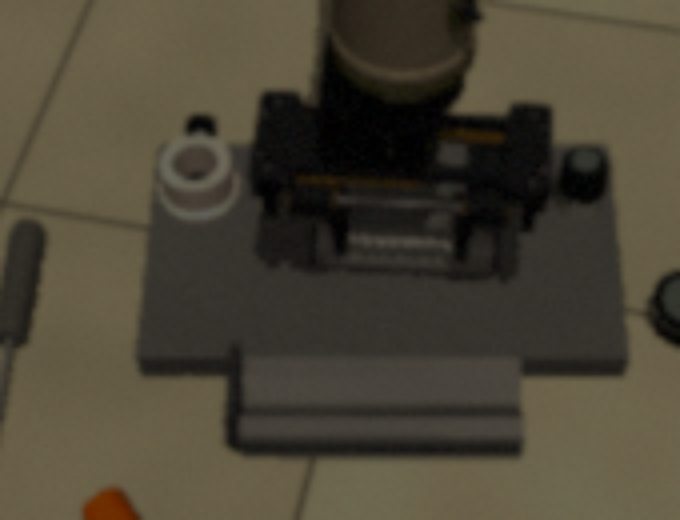

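Request:
{"name": "carry_out", "arguments": {"steps": [[[0, 0, 0.6], 0], [[-1.5, -0.2, 0], 0], [[0, 0, 0], 0], [[0, 0, -0.4], 0], [[0, 0, 0], 0]]}}

```text
time_s: 3.8
position: [480.9, 65.7, 72.4]
tcp_rot: [-1.147, -1.316, 1.307]
wrist_force: [1.1, -0.0, 0.0]
opening: 73.7
```

Run:
```python
from h import *
st()
s,d=grab('scene')
Q=deproj("scene",d);m=(Q[:,:,2]>42)&(Q[:,:,2]<66)&(abs(Q[:,:,0]-495)<60)&(abs(Q[:,:,1]-69)<80)
print(m.sum(),cv2.minAreaRect(Q[m][:,:2].astype(np.float32)))
m=(Q[:,:,2]>44)&(Q[:,:,2]<60)&(abs(Q[:,:,1]-69)<30)&(abs(Q[:,:,0]-515)<30);p=Q[m]
for y in range(40,100,10):
    k=abs(p[:,1]-y)<5;print(y,p[k].max(0).round(1)[0],k.sum())
```

```text
t 3.8 pos [480.9  65.7  72.4] jaw az 97.9 down [ 0.008 -0.    -1.   ] base [-118.6   14.4] F [ 1.1 -0.   0. ] open 73.7
492 ((489.12646484375, 66.35462951660156), (32.854496002197266, 129.99261474609375), 7.208631992340088)
40 506.7 14
50 507.9 22
60 504.6 19
70 503.2 23
80 503.9 19
90 500.9 23
```

```bash
cat >> h.py <<'E'
def cyl(d,az=7.9,x0=495,zc=46,w=60):
    """fit tube axis line from scene depth: x = a + b*(y-67)"""
    from scipy.optimize import least_squares
    Q=deproj("scene",d);p=Q[(Q[:,:,2]>zc-6)&(Q[:,:,2]<zc+19)&(abs(Q[:,:,0]-x0)<w)&(abs(Q[:,:,1]-67)<62)]
    f=lambda v:np.hypot((p[:,0]-v[0]-v[1]*(p[:,1]-67))*np.cos(np.arctan(v[1])),p[:,2]-zc-v[2])-16
    r=least_squares(f,[x0,-.13,0],loss="soft_l1",f_scale=1.5)
    print("cyl x@y67",r.x[0].round(1),"yaw",np.degrees(-np.arctan(r.x[1])).round(1),"dz",r.x[2].round(1),"med|res|",np.median(abs(r.fun)).round(2),len(p))
E
python3 - <<'E'
from h import *
cyl(np.load("scene0.npz")["d"],x0=485); cyl(np.load("s2.npz")["d"])
cyl(grab("scene")[1])
E
```

```text
cyl x@y67 483.1 yaw 7.7 dz -0.0 med|res| 1.08 492
cyl x@y67 487.6 yaw 8.1 dz -0.2 med|res| 1.0 435
cyl x@y67 486.7 yaw 8.1 dz -0.2 med|res| 1.06 469
```

Request:
{"name": "carry_out", "arguments": {"steps": [[[0, 0, -0.2], 0], [[0, 0, -0.05], 0], [[0, 0, -0.05], 0]]}}

```text
time_s: 4.15
position: [482.7, 66.0, 70.1]
tcp_rot: [-1.149, -1.318, 1.306]
wrist_force: [-0.6, -0.1, 9.8]
opening: 74.0
```

Request:
{"name": "carry_out", "arguments": {"steps": [[[0.4, 0.06, -0.05], 0], [[0.4, 0.06, -0.05], 0]]}}

```text
time_s: 4.32
position: [492.2, 67.3, 70.3]
tcp_rot: [-1.15, -1.32, 1.304]
wrist_force: [-0.5, -0.4, 4.3]
opening: 74.0
```

Request:
{"name": "carry_out", "arguments": {"steps": [[[0.4, 0.06, -0.05], 0], [[0.4, 0.06, -0.05], 0]]}}

```text
time_s: 4.48
position: [502.0, 68.7, 70.4]
tcp_rot: [-1.152, -1.322, 1.303]
wrist_force: [-0.3, -0.7, 5.7]
opening: 74.3
```

Run:
```python
from h import *
st();cyl(grab("scene")[1])
```

```text
t 4.48 pos [502.   68.7  70.4] jaw az 97.9 down [ 0.015  0.001 -1.   ] base [-97.3  13.2] F [-0.3 -0.7  5.7] open 74.3
cyl x@y67 497.0 yaw 7.9 dz -0.0 med|res| 1.12 456
```

Request:
{"name": "carry_out", "arguments": {"steps": [[[0, 0, 0.6], 0], [[-1.1, -0.15, 0], 0], [[0, 0, 0], 0], [[0, 0, -0.4], 0], [[0, 0, -0.15], 0], [[0, 0, -0.1], 0], [[0, 0, -0.05], 0]]}}

```text
time_s: 5.12
position: [493.3, 67.6, 70.1]
tcp_rot: [-1.153, -1.323, 1.302]
wrist_force: [0.3, -1.2, 9.4]
opening: 74.0
```

Request:
{"name": "carry_out", "arguments": {"steps": [[[0.4, 0.06, -0.05], 0], [[0.4, 0.06, -0.05], 0.5], [[0.4, 0.06, -0.05], 0.5], [[0.4, 0.06, -0.05], 0.5]]}}

```text
time_s: 5.45
position: [513.1, 70.4, 70.4]
tcp_rot: [-1.143, -1.347, 1.317]
wrist_force: [-0.3, -0.2, 6.4]
opening: 74.2
```

Request:
{"name": "carry_out", "arguments": {"steps": [[[0, 0, 0.6], 0], [[-1.6, -0.22, 0], 0], [[0, 0, 0], 0], [[0, 0, -0.4], 0], [[0, 0, -0.15], 0], [[0, 0, -0.1], 0], [[0, 0, -0.05], 0]]}}

```text
time_s: 6.03
position: [498.8, 68.4, 69.9]
tcp_rot: [-1.144, -1.347, 1.317]
wrist_force: [-0.6, -0.2, 7.2]
opening: 74.3
```

Run:
```python
from h import *
st();cyl(grab("scene")[1],x0=505)
```

```text
t 6.03 pos [498.8  68.4  69.9] jaw az 99.4 down [ 0.024  0.003 -1.   ] base [-100.5   13.5] F [-0.6 -0.2  7.2] open 74.3
cyl x@y67 508.2 yaw 8.0 dz -0.1 med|res| 0.97 486
```

Request:
{"name": "carry_out", "arguments": {"steps": [[[0.4, 0.06, -0.05], 0], [[0.4, 0.06, -0.05], 0], [[0.4, 0.06, -0.05], 0], [[0.4, 0.06, -0.05], 0], [[0.4, 0.06, -0.05], 0], [[0.4, 0.06, -0.05], 0]]}}

```text
time_s: 6.58
position: [529.2, 72.6, 70.5]
tcp_rot: [-1.15, -1.354, 1.312]
wrist_force: [-0.5, 0.7, 6.0]
opening: 74.0
```

Request:
{"name": "carry_out", "arguments": {"steps": [[[0, 0, 0.6], 0], [[-1.6, -0.22, 0], 0], [[0, 0, 0], 0], [[0, 0, -0.4], 0], [[0, 0, -0.15], 0], [[0, 0, -0.1], 0], [[0, 0, -0.05], 0]]}}

```text
time_s: 7.17
position: [514.9, 70.6, 69.9]
tcp_rot: [-1.151, -1.355, 1.312]
wrist_force: [-1.1, -0.2, 5.9]
opening: 74.0
```

Run:
```python
from h import *
st();cyl(grab("scene")[1],x0=525)
```

```text
t 7.17 pos [514.9  70.6  69.9] jaw az 99.4 down [ 0.033  0.004 -0.999] base [-84.2  12.5] F [-1.1 -0.2  5.9] open 74.0
cyl x@y67 524.3 yaw 7.8 dz -0.1 med|res| 1.0 491
```

Request:
{"name": "carry_out", "arguments": {"steps": [[[0.4, 0.06, -0.05], 0], [[0.4, 0.06, -0.05], 0], [[0.4, 0.06, -0.05], 0], [[0.4, 0.06, -0.05], 0], [[0.4, 0.06, -0.05], 0], [[0.4, 0.06, -0.05], 0]]}}

```text
time_s: 7.72
position: [545.1, 74.9, 70.5]
tcp_rot: [-1.156, -1.361, 1.307]
wrist_force: [0.4, -1.1, 6.3]
opening: 73.9
```

Request:
{"name": "carry_out", "arguments": {"steps": [[[0, 0, 0.6], 0], [[-1.6, -0.22, 0], 0], [[0, 0, 0], 0], [[0, 0, -0.4], 0], [[0, 0, -0.15], 0], [[0, 0, -0.1], 0], [[0, 0, -0.05], 0]]}}

```text
time_s: 8.3
position: [530.7, 73.0, 69.9]
tcp_rot: [-1.157, -1.362, 1.307]
wrist_force: [-1.3, -0.2, 5.1]
opening: 73.8
```

Request:
{"name": "carry_out", "arguments": {"steps": [[[0.4, 0.06, -0.05], 0], [[0.4, 0.06, -0.05], 0], [[0.4, 0.06, -0.05], 0], [[0.4, 0.06, -0.05], 0], [[0.4, 0.06, -0.05], 0], [[0.4, 0.06, -0.05], 0]]}}

```text
time_s: 8.8
position: [561.0, 77.2, 70.6]
tcp_rot: [-1.163, -1.368, 1.302]
wrist_force: [-1.0, -0.5, 5.3]
opening: 74.0
```

Request:
{"name": "carry_out", "arguments": {"steps": [[[0, 0, 0.6], 0], [[-1.6, -0.22, 0], 0], [[0, 0, 0], 0], [[0, 0, -0.4], 0], [[0, 0, -0.15], 0], [[0, 0, -0.1], 0], [[0, 0, -0.05], 0]]}}

```text
time_s: 9.38
position: [546.8, 75.3, 69.8]
tcp_rot: [-1.164, -1.369, 1.302]
wrist_force: [0.3, -0.2, 7.6]
opening: 74.3
```

Run:
```python
from h import *
st();cyl(grab("scene")[1],x0=555,w=50)
```

```text
t 9.38 pos [546.8  75.3  69.8] jaw az 99.4 down [ 0.051  0.007 -0.999] base [-52.1  10.8] F [ 0.3 -0.2  7.6] open 74.3
cyl x@y67 556.4 yaw 7.7 dz 0.0 med|res| 0.96 480
```

Request:
{"name": "carry_out", "arguments": {"steps": [[[0.4, 0.06, -0.05], 0], [[0.4, 0.06, -0.05], 0], [[0.4, 0.06, -0.05], 0], [[0.4, 0.06, -0.05], 0], [[0.4, 0.06, -0.05], 0], [[0.4, 0.06, -0.05], 0]]}}

```text
time_s: 9.93
position: [577.1, 79.6, 70.7]
tcp_rot: [-1.169, -1.376, 1.297]
wrist_force: [-1.1, -0.2, 5.4]
opening: 74.1
```

Request:
{"name": "carry_out", "arguments": {"steps": [[[0, 0, 0.6], 0], [[-1.6, -0.22, 0], 0], [[0, 0, 0], 0], [[0, 0, -0.4], 0], [[0, 0, -0.15], 0], [[0, 0, -0.1], 0], [[0, 0, -0.05], 0]]}}

```text
time_s: 10.52
position: [562.9, 77.6, 70.0]
tcp_rot: [-1.17, -1.376, 1.297]
wrist_force: [0.5, 0.1, 1.0]
opening: 73.9
```

Request:
{"name": "carry_out", "arguments": {"steps": [[[0.4, 0.06, -0.05], 0], [[0.4, 0.06, -0.05], 0], [[0.4, 0.06, -0.05], 0], [[0.4, 0.06, -0.05], 0]]}}

```text
time_s: 10.85
position: [582.7, 80.4, 70.4]
tcp_rot: [-1.173, -1.381, 1.294]
wrist_force: [-0.4, -1.0, 5.0]
opening: 74.0
```

Run:
```python
from h import *
st();s,d=grab("scene");cyl(d,x0=585,w=50)
cv2.imwrite('pics/t3.png',cv2.resize(s[130:260,230:400,::-1],(680,520)))
```

```text
t 10.85 pos [582.7  80.4  70.4] jaw az 99.3 down [ 0.065  0.009 -0.998] base [-15.9   8.7] F [-0.4 -1.   5. ] open 74.0
cyl x@y67 582.8 yaw 8.2 dz 0.1 med|res| 1.0 453
```

View pics/t3.png

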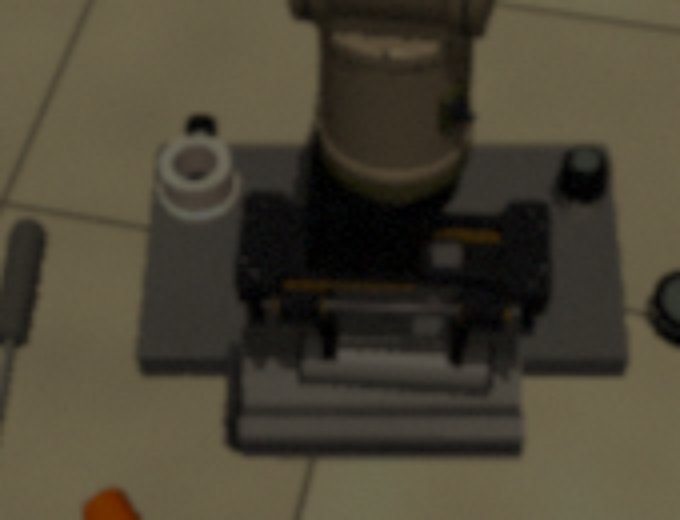

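Request:
{"name": "carry_out", "arguments": {"steps": [[[0.4, 0.06, -0.05], 0], [[0.4, 0.06, -0.05], 0], [[0.4, 0.06, -0.05], 0.5]]}}

```text
time_s: 11.15
position: [597.8, 83.1, 70.4]
tcp_rot: [-1.171, -1.391, 1.298]
wrist_force: [1.0, 0.6, 0.8]
opening: 73.9
```

Run:
```python
from h import *
st();s,d=grab("scene");cyl(d,x0=590,w=50);cyl(d,x0=602,zc=36.6,w=30)
```

```text
t 11.15 pos [597.8  83.1  70.4] jaw az 99.9 down [ 0.069  0.011 -0.998] base [-0.6  8.3] F [1.  0.6 0.8] open 73.9
cyl x@y67 590.8 yaw 8.4 dz -1.1 med|res| 0.99 427
cyl x@y67 609.0 yaw 6.2 dz -2.2 med|res| 3.69 241
```

Request:
{"name": "carry_out", "arguments": {"steps": [[[0, 0, 0], 0], [[0, 0, 0], 0], [[0, 0, 0], 0]]}}

```text
time_s: 11.45
position: [597.2, 82.7, 68.8]
tcp_rot: [-1.169, -1.389, 1.301]
wrist_force: [0.1, 0.3, 0.4]
opening: 74.1
```

Run:
```python
from h import *
st();s,d=grab("scene");cyl(d,x0=590,w=50);cyl(d,x0=602,zc=36.6,w=30)
```

```text
t 11.45 pos [597.2  82.7  68.8] jaw az 100.0 down [ 0.067  0.01  -0.998] base [-1.2  8.1] F [0.1 0.3 0.4] open 74.1
cyl x@y67 602.3 yaw 11.8 dz -9.4 med|res| 1.02 394
cyl x@y67 602.2 yaw 10.6 dz -0.2 med|res| 1.34 530
```

The tube dropped into the V, with its axis at the bedded height of about 36.6 mm and yaw about 11.4°. Next I lift clear and go to its +y end.

Request:
{"name": "carry_out", "arguments": {"steps": [[[0, 0, 1.5], 0], [[0, 0, 2], 0], [[-0.66, 3.3, 1], 0.5], [[-0.66, 3.3, 0], 0.5], [[-0.6, 3, 0], 0.4], [[0, 0, 0], 0], [[0, 0, 0], 0]], "jaw": 0}}

```text
time_s: 12.08
position: [574.1, 179.3, 114.5]
tcp_rot: [-1.155, -1.401, 1.318]
wrist_force: [-0.7, -1.2, -0.2]
opening: 35.1
```

```bash
cat >> h.py <<'E'
def ends(d,z0=46,z1=56):
    Q=deproj("scene",d);b=(Q[:,:,:2]-O)@RM
    m=(Q[:,:,2]>z0)&(Q[:,:,2]<z1)&(abs(b[:,:,0])<13)&(b[:,:,1]>-86)&(b[:,:,1]<130);y=np.sort(b[:,:,1][m]);x=b[:,:,0][m]
    print("ends y",y[:5].round(1),y[-5:].round(1),"x",np.median(x).round(1),len(y))
E
python3 - <<'E'
from h import *
st();s,d=grab("scene");cyl(d,x0=602,zc=36.6,w=30);ends(d)
cv2.imwrite('pics/t4.png',cv2.resize(s[130:260,230:400,::-1],(680,520)))
E
```

```text
t 12.08 pos [574.1 179.3 114.5] jaw az 101.1 down [ 0.062  0.01  -0.998] base [ -4.8 107.3] F [-0.7 -1.2 -0.2] open 35.1
cyl x@y67 602.0 yaw 10.2 dz -0.2 med|res| 1.47 560
ends y [-55.9 -55.6 -55.4 -55.4 -55.4] [71.6 71.7 71.7 71.9 72.1] x 3.5 351
```

View pics/t4.png

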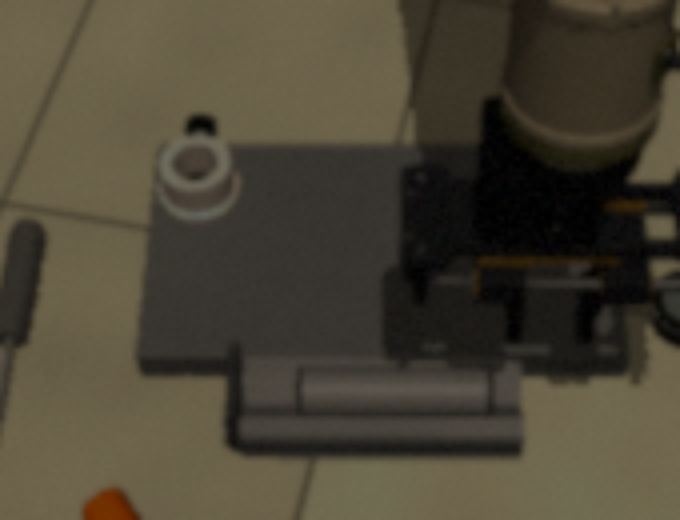

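Request:
{"name": "carry_out", "arguments": {"steps": [[[0.6, 0.1, 0], 0], [[0, 0, 0], 0], [[0, 0, -2.5], 0], [[0, 0, -2.5], 0], [[0, 0, -1.3], 0], [[0, 0, 0], 0]]}}

```text
time_s: 12.63
position: [583.0, 175.5, 50.0]
tcp_rot: [-1.161, -1.398, 1.312]
wrist_force: [0.1, -0.2, -0.1]
opening: 1.0
```

Run:
```python
from h import *
st();s,d=grab("scene");ends(d)
```

```text
t 12.63 pos [583.  175.5  50. ] jaw az 100.7 down [ 0.065  0.009 -0.998] base [  3.2 101.9] F [ 0.1 -0.2 -0.1] open 1.0
ends y [-56.  -55.8 -55.7 -55.6 -55.5] [100.5 102.7 103.  105.5 105.8] x 4.2 373
```

Request:
{"name": "carry_out", "arguments": {"steps": [[[-0.15, 0.1, -0.5], 0.5], [[0, 0, -0.25], 0], [[0, 0, 0], 0]]}}

```text
time_s: 12.93
position: [583.6, 175.2, 45.3]
tcp_rot: [-1.159, -1.405, 1.315]
wrist_force: [0.1, -0.3, -0.3]
opening: 0.4
```

Request:
{"name": "carry_out", "arguments": {"steps": [[[0.1, -0.5, 0], 0], [[0.1, -0.5, 0], 0], [[0.06, -0.3, 0], 0], [[0.06, -0.3, 0], 0]]}}

```text
time_s: 13.27
position: [588.2, 158.6, 47.5]
tcp_rot: [-1.16, -1.409, 1.313]
wrist_force: [0.2, 0.7, 0.1]
opening: 0.2
```

Run:
```python
from h import *
st();s,d=grab("scene");ends(d)
```

```text
t 13.27 pos [588.2 158.6  47.5] jaw az 101.2 down [ 0.071  0.012 -0.997] base [ 5.  84.3] F [0.2 0.7 0.1] open 0.2
ends y [-56.  -55.7 -55.5 -55.4 -55.3] [71.6 71.6 71.7 84.6 86.9] x 4.6 344
```

Request:
{"name": "carry_out", "arguments": {"steps": [[[-0.45, 0.3, -0.3], 0], [[0, 0, -0.4], 0], [[0, 0, 0], 0]]}}

```text
time_s: 13.57
position: [583.8, 160.7, 40.4]
tcp_rot: [-1.161, -1.408, 1.312]
wrist_force: [-0.3, 0.6, -0.0]
opening: 0.2
```

Request:
{"name": "carry_out", "arguments": {"steps": [[[0.04, -0.4, -0.1], 0], [[0.04, -0.4, -0.1], 0], [[0.06, -0.4, -0.1], 0], [[0.06, -0.4, -0.1], 0]]}}

```text
time_s: 13.9
position: [585.8, 151.2, 37.8]
tcp_rot: [-1.154, -1.418, 1.309]
wrist_force: [-4.1, 6.7, 7.7]
opening: 0.2
```

Run:
```python
from h import *
st();s,d=grab("scene");ends(d)
```

```text
t 13.9 pos [585.8 151.2  37.8] jaw az 101.5 down [ 0.073  0.02  -0.997] base [ 1.2 77.5] F [-4.1  6.7  7.7] open 0.2
ends y [-64.  -63.7 -63.4 -63.4 -63.3] [79.6 82.1 82.1 82.3 84.5] x 5.2 350
```

Request:
{"name": "carry_out", "arguments": {"steps": [[[0.06, -0.4, 0.2], 0], [[0.06, -0.4, 0.05], 0], [[0.08, -0.4, 0], 0], [[0.08, -0.4, 0], 0]]}}

```text
time_s: 14.28
position: [588.6, 136.2, 40.3]
tcp_rot: [-1.151, -1.422, 1.309]
wrist_force: [0.2, 2.9, -0.3]
opening: 0.8
```

Run:
```python
from h import *
st();s,d=grab("scene");ends(d)
```

```text
t 14.28 pos [588.6 136.2  40.3] jaw az 101.6 down [ 0.073  0.023 -0.997] base [ 0.9 62.2] F [ 0.2  2.9 -0.3] open 0.8
ends y [-77.6 -77.3 -77.1 -76.8 -76.7] [63.5 66.  66.4 68.7 69. ] x 5.0 344
```

Request:
{"name": "carry_out", "arguments": {"steps": [[[0.08, -0.4, 0], 0], [[0.08, -0.4, 0], 0], [[0.08, -0.4, 0], 0]]}}

```text
time_s: 14.58
position: [591.4, 122.7, 40.4]
tcp_rot: [-1.151, -1.422, 1.308]
wrist_force: [0.1, 3.6, 0.8]
opening: 0.4
```

Request:
{"name": "carry_out", "arguments": {"steps": [[[0.04, -0.2, 0], 0], [[0.04, -0.2, 0], 0]]}}

```text
time_s: 14.75
position: [592.1, 119.2, 40.4]
tcp_rot: [-1.149, -1.422, 1.307]
wrist_force: [-3.5, 15.3, 1.0]
opening: 0.5
```

Run:
```python
from h import *
st();s,d=grab("scene");ends(d)
```

```text
t 14.75 pos [592.1 119.2  40.4] jaw az 101.6 down [ 0.073  0.025 -0.997] base [ 1.  44.9] F [-3.5 15.3  1. ] open 0.5
ends y [-85.9 -85.  -84.9 -84.8 -84.4] [45.2 47.7 47.9 50.5 50.5] x 4.7 322
```

Request:
{"name": "carry_out", "arguments": {"steps": [[[0.04, -0.2, 0], 0], [[0.04, -0.2, 0], 0], [[0.02, -0.1, 0], 0]]}}

```text
time_s: 15.05
position: [592.1, 119.4, 40.4]
tcp_rot: [-1.142, -1.427, 1.306]
wrist_force: [-0.8, 2.9, 0.7]
opening: 0.1
```

It doesn't advance any further, so the tube is home against the stop. Backing off endways, then up and clear.

Request:
{"name": "carry_out", "arguments": {"steps": [[[-0.1, 0.5, 0], 0], [[-0.2, 1, 0], 0], [[-0.2, 1, 0.5], 0], [[0, 0, 3], 0], [[0, 0, 3.5], 0], [[0, 0, 3.5], 0], [[0, 0, 3.5], 0], [[-1.5, 3, 1], 0]]}}

```text
time_s: 15.72
position: [568.7, 168.7, 193.0]
tcp_rot: [-1.15, -1.408, 1.311]
wrist_force: [1.5, -1.0, 0.2]
opening: 0.4
```

Request:
{"name": "carry_out", "arguments": {"steps": [[[-1.5, 3.5, 0], 0], [[-1.5, 3.5, 0], 0], [[-1.5, 3.5, 0], 0], [[-1.5, 3.5, 0], 0], [[-1.5, 3.5, 0], 0], [[-1.5, 3, 0], 0], [[0, 0, 0], 0], [[0, 0, 0], 0]]}}

```text
time_s: 16.38
position: [469.2, 391.4, 202.8]
tcp_rot: [-1.154, -1.421, 1.304]
wrist_force: [0.5, -1.6, 0.3]
opening: 0.5
```

Run:
```python
from h import *
st();s,d=grab("scene");cyl(d,x0=606,zc=36.6,w=30)
Q=deproj("scene",d)
im,dt=grab("top");P=deproj("top",dt)
for n,X,cam in(("scene",Q,"scene"),("top",P,"top")):
    b=(X[:,:,:2]-O)@RM
    m=((X[:,:,2]>43)&(X[:,:,2]<58)&(abs(b[:,:,0])<14)&(abs(b[:,:,1])<130)); print(n,np.percentile(b[:,:,1][m],[0,2,98,100]).round(1),np.percentile(X[:,:,2][m],[50,95]).round(1))
a=cv2.resize(im[150:310,185:435,::-1],(600,384));c=cv2.resize(s[130:260,230:430,::-1],(600,390)) 
cv2.imwrite('pics/t5.png',cv2.resize(np.vstack([a,c]),(460,594)))
```

```text
t 16.38 pos [469.2 391.4 202.8] jaw az 101.4 down [ 0.075  0.024 -0.997] base [-65.7 336. ] F [ 0.5 -1.6  0.3] open 0.5
cyl x@y67 603.1 yaw 10.0 dz -0.4 med|res| 1.37 555
scene [-104.3 -101.8   30.1   32.1] [50.9 54. ]
top [-101.3  -98.4   33.4   36.2] [50.6 54.2]
```

View pics/t5.png

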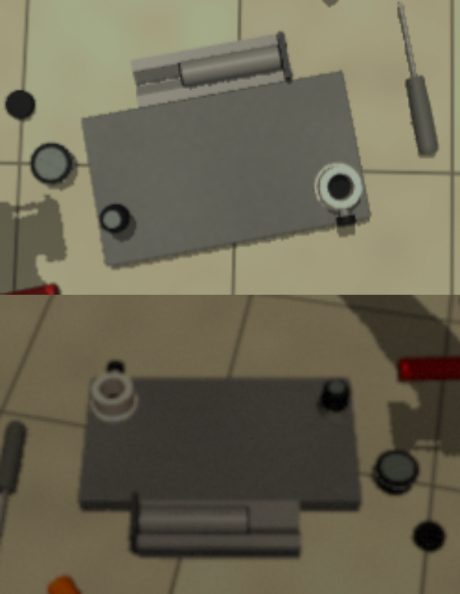

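The tube lies in the V against the stop: from the stop's outer face to the tube's +y end I measure 136.4 mm (scene) and 137.5 mm (top), against 138 mm expected. The eyepiece, lens, cap and driver look unmoved, and the arm is clear.

```bash
python3 -c "
from cell import sign_off
print(sign_off())"
```

```text
the job is handed in; nothing more can be done
None
```

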